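# Put the scraper away and hold the chest open for a customer

## Robot

A 6-joint arm with a two-finger parallel gripper is mounted at the origin on the work surface. World frame = base frame: x ahead of the robot, y to its left, z up, the work surface at z = 0. Lengths are in mm, angles in rad, forces in N, time in s.
With the tool pointing down it reaches from about 350 to 975 mm from the base axis. Payload 7.1 kg.
Tool frame: the origin (TCP) lies on the front face of the gripper's body, between the roots of the fingers; the fingertips stand 80 mm ahead of it and the grasp point (between the pads) lies 61 mm ahead of it (env.tips_ahead is the distance from the TCP to the fingertips, in mm); z points along the fingers, y is the line along which they close (so a half turn about z gives the same grasp; the last joint's range is limited). The gripper opens to 88 mm and grips with 3 to 60 N. Pads are 20 mm wide; open, the fingers measure 115 mm over their backs; the gripper's body (75 mm by 178 mm) begins 61 mm behind the grasp point.
Start: joints at [-1.175, 0.423, 1.63, -0, 1.089, -0.019], TCP at [251.895, -571.974, 302.675] pointing down, gripper open.
Joint ranges: [-3, 3], [-0.9, 2.11], [0.09, 2.58], [-1.31, 4.45], [0.11, 2.69], [-2.54, 2.54]. Speed limits (rad/s): [2.39, 2.39, 3.01, 3.14, 3.14, 3.14].

## Interface

Orientations are given as a unit quaternion [x, y, z, w].
In Python, from station import env, set_gripper, viewer, workorder gives the robot as it stands. Calls block until the motion is done:
- env.reach(position, orientation): joint-space move of the TCP to a pose.
- env.move_l(position, rot=None, rate=150, f_stop=None): straight line of the TCP; rot=None keeps the orientation; rate is the mean speed in mm/s. With f_stop (N) it stops when the force on the tool has changed by that much, and returns True; else False.
- env.move_joints(angles): joint-space move.
- set_gripper(opening): finger opening in mm; the grip force is fixed at half the most; returns when the fingers have stopped.
- env.hold(seconds).
- env.ik(position, orientation): joint angles nearest the present ones, or None.
- env.read_state(): the state.
- viewer.camera(name): name is "side" or "top" or "wrist"; returns the picture (480x640x3 uint8, blue, green, red); there is no depth.
- viewer.camera_params(name): a dict with "fx", "fy", "cx", "cy" (pixels), "pose" (4x4, takes a point from camera to world coordinates); the wrist camera has in their place "tool_from_camera" (4x4, takes a point from camera to tool coordinates, whose origin is the TCP and whose axes are the flange's). Camera axes: x right, y up, looking along -z (the intrinsics and any distortion apply to the point x, -y, -z); pixel columns grow to the right and rows downward; lengths in mm; the calibration is good to about 2 mm. The wrist camera is an equidistant fisheye: a pixel r from the principal point sees the ray r / f radians off the axis. A picture is of the moment at which its call begins: read the wrist's pose just before it. camera_params takes no time and is no camera call.
A pose or a line that the arm cannot do raises env.IKError and nothing moves.
- workorder.sign_off(): hands the job in; it is judged then, once.
The state is a dict: "time_s": time; "qpos": joint angles; "dq": joint speeds; "tau": joint torques, N m; "tool_pos": TCP position; "orientation": TCP orientation; "force": force on the tool from outside, world axes, zero at the start; "wrist_torque": the same for the moment, N m; "width": finger opening in mm; "grip_force": force on a finger pad.
Only numpy, scipy, OpenCV 4.12 (cv2) and the standard library are available. Lean on these libraries where they do the work, as an engineer would, in place of code of your own. Each camera call takes 0.05 s, during which the arm holds its last target. There are 200 camera calls.

## Task

A customer across the counter wants to look into the slab chest, but the chocolate scraper was left lying on its closed lid. Slide the scraper blade-first into the empty wide slot in the edge of the chopping block until its handle is up against the block, and let go of it; only then lift the chest lid to 45 degrees and finish while holding it there with the gripper, because nothing else props it and it would fall shut if let go. Never let the lid drop, and do not push the other things on the counter about.

Things in the scene. Friction and masses are not known exactly. Their poses are not given: they have to be found in the camera images.
- scraper: Chocolate scraper lying flat on the closed lid, within 25 degrees of parallel to the hinge: steel blade 100 long, 80 wide, 2.5 thick; dark wooden handle 110 long, 26 wide, 22 high on the same flat underside. 0.21 kg, balance 20 in front of the handle. Origin: centre of the underside where handle meets blade. x along the blade to its tip (blade x 0 to 100, handle 0 to -110), z up.
- block: Heavy pale laminated chopping block left or right of the chest, 205 deep, 230 wide, top at 92. Two tool slots in its edge facing the robot: the empty wide one, middle at y = 30, and a narrow one at y = -65 holding a knife (black handle sticking out 120: leave it). Origin: on the table, 15 in front of the top board's edge, mid-width; x into the block, square to the edge; z up.
- slot_mouth (a point): Middle of the wide slot's mouth, on its floor (48 above the table), under the top board's edge (block frame: 15, 30, 48; block axes). Slot 92 wide, 10 high, 115 deep, level along x; its floor and 10 high sides stand 14 proud of the top board, so the mouth shows from above. Home, the scraper lies on the floor with its origin here, handle stopped by the top board.
- chest: Boarded wooden chest with chocolate slabs, fixed to the counter, 200 deep, 280 wide, 116 high without its lid; top of the shut lid 130 above the table. Origin: on the table under its centre; x points away from the robot to the customers' side, z up.
- lid (a joint): Angle of the chest's lid, rad: 0 shut, growing as it opens, 0.785 at 45 degrees, 1.75 at its stop. Free hinge: below about 1.5 the lid (about 0.5 kg) falls shut. Panel 205 x 288, 14 thick, hinged along the chest's robot-side rim; its far edge swings up and towards the robot.
- lid_hinge (a point): Middle of the lid's hinge line on the chest's robot-side rim, 116 above the table; the line runs along the chest's y. Fixed to the chest, same axes.
- lid_handle (a point): Middle of the lid's pull: round steel bar 12 thick, 90 long, parallel to the hinge, its centre 42 off the lid's far edge (36 clear gap), level with the lid, free below; can be pinched from above, a finger each side. Turns with the lid: 247 from the hinge along the lid, 7 above it when shut. Axes: x from hinge to pull, y along the bar, z out of the lid's top.
- chunk: Broken piece of chocolate about 70 x 50 x 40, lying on top of the chopping block. Leave alone.
- jar: Small jar, 54 across, 70 high, standing between the chest and the block. Leave alone.
- urn: Turned wooden urn, 100 across, 122 high, beyond the work. Leave alone.
- bowl: White tasting bowl, 110 across, 45 high, beyond the work. Leave alone.
- mallet: Hammer lying on the table off to the right. Leave alone.
- bars: Two wrapped bars, 150 x 75, stacked 24 high, off to the left. Leave alone.
- offcut: Pale lump of chocolate about 80 x 60 x 50, beyond the work. Leave alone.

How it is judged (in metres and radians):
On the way, in this order (a step that is already met when the one before it is completed fails the run):
1. the scraper is home in the wide slot, handle against the block, and let go (x of scraper in the frame of slot_mouth between -0.01 and 0.006 m and y of scraper in the frame of slot_mouth between -0.012 and 0.012 m and z of scraper in the frame of slot_mouth between -0.004 and 0.01 m and angle between the x axis of scraper and the x axis of block, either way round below 0.12 rad and contact force between the fingers and scraper below 0.1 N), for 0.2 s.
2. the lid is lifted clear of the chest in the gripper (value of joint lid above 0.3 rad and contact force between the fingers and chest above 0.5 N), for 0.2 s.
At the end, for the whole second after the job is handed in: The scraper lies let go in the wide slot, its handle within 10 mm of the block's edge; the lid stands still at 45 degrees, give or take 6.5, carried by the gripper's fingers alone; the bystanders are where they were within 30 mm (all of step 1 and linear speed of scraper below 0.02 m/s and value of joint lid between 0.67 and 0.9 rad and velocity of joint lid between -0.1 and 0.1 rad/s and contact force between the fingers and chest above 0.5 N); the arm keeps its last pose, push and grip.
It fails at once if the lid was opened before the scraper was home in its slot (value of joint lid above 0.15 rad and not (x of scraper in the frame of slot_mouth between -0.01 and 0.006 m and y of scraper in the frame of slot_mouth between -0.012 and 0.012 m and z of scraper in the frame of slot_mouth between -0.004 and 0.01 m and angle between the x axis of scraper and the x axis of block, either way round below 0.12 rad)).
It fails at once if the lid was dropped (velocity of joint lid below -1.5 rad/s).
It fails at once if another thing on the counter was pushed about (distance of any of chunk, jar, urn, bowl, mallet, bars, offcut from where it was at the start of the episode above 0.03 m).
It also fails if it takes over 61 s, if anything falls off the work surface, if the arm or the gripper's body presses on something with over 40 N, if the wrist force passes 120 N, or if a joint passes its speed limit or range.

## Working session

There is one attempt and no reset: what is moved stays moved. The work goes in short steps, each a Python script; the robot and the scene stay as the last script left them, time stands still between calls to the robot, and variables do not carry over. Pictures are saved under pics/ and viewed, at most 10 in all, crops included, and the job is handed in when it is done.

```bash
ls; mkdir -p pics; python3 - <<'E'
from station import env, set_gripper, viewer, workorder
import cv2, numpy as np
np.set_printoptions(precision=4,suppress=True)
for n in("top","side"):
    cv2.imwrite(f"pics/{n}0.png",viewer.camera(n))
for n in("top","side","wrist"): print(n,viewer.camera_params(n))
print(env.read_state())
E
```

```text
pics
top {'fx': 569.2946532249454, 'fy': 569.2946532249454, 'cx': 329.78653303079136, 'cy': 242.90287405647356, 'pose': array([[  -0.0196,    0.9813,   -0.1915,  308.045 ],
       [  -0.9998,   -0.0179,    0.0101,    2.2887],
       [   0.0065,    0.1917,    0.9814, 1502.2108],
       [   0.    ,    0.    ,    0.    ,    1.    ]])}
side {'fx': 580.9697205498426, 'fy': 580.9697205498426, 'cx': 327.8821479299116, 'cy': 242.36027873352117, 'pose': array([[    0.9738,     0.1478,    -0.1727,   272.4376],
       [   -0.2272,     0.6549,    -0.7207, -1245.979 ],
       [    0.0066,     0.7411,     0.6714,  1250.6708],
       [    0.    ,     0.    ,     0.    ,     1.    ]])}
wrist {'fx': 371.64829954431775, 'fy': 371.64829954431775, 'cx': 318.39720209269814, 'cy': 241.25088581926227, 'tool_from_camera': array([[ -0.0003,   0.9546,   0.298 ,  83.625 ],
       [  1.    ,   0.0003,   0.0002,  -0.2788],
       [  0.0001,   0.298 ,  -0.9546, -82.6855],
       [  0.    ,   0.    ,   0.    ,   1.    ]])}
{'time_s': 0.1, 'qpos': array([-1.175 ,  0.4237,  1.6306,  0.    ,  1.0886, -0.019 ]), 'dq': array([-0.0005, -0.0022, -0.0021, -0.0006,  0.0018, -0.0005]), 'tau': array([  0.0003, -54.5615, -27.4325,   0.0645,   0.0187,  -0.    ]), 'tool_pos': array([ 251.7469, -571.6224,  302.0012]), 'orientation': array([ 0.9786,  0.2059, -0.0001, -0.0007]), 'force': array([-0.5311, -0.2037, -0.0511]), 'wrist_torque': array([-0.0372, -0.0056, -0.0038]), 'grip_force': 0.0, 'width': 87.72021575272404}
```

View pics/top0.png

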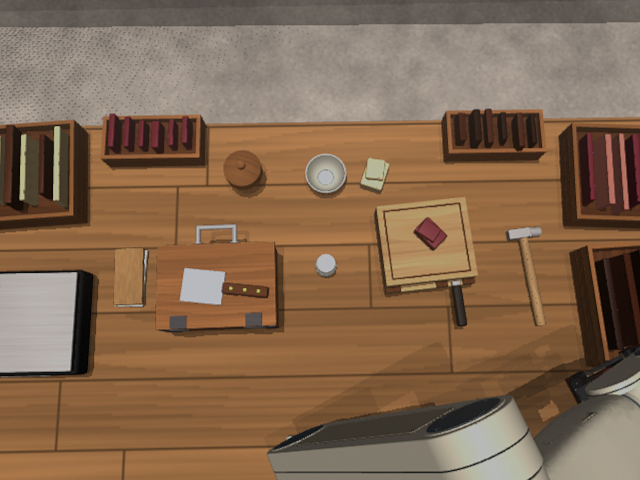

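View pics/side0.png

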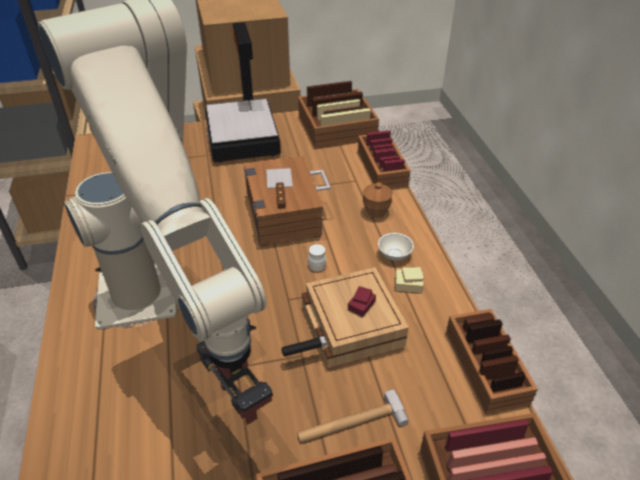

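The top view shows the scraper on the lid: blade (202,286), handle (246,290), so the blade points left (+y). The pull is at (216,228). The block is at (427,243), with its proud slot floor near (418,289) and the knife handle at (459,303). The side view shows the same layout. I'll make rough estimates from these, then look with the wrist camera over the block and the scraper.

```bash
cat > h.py <<'E'
from station import env, set_gripper, viewer, workorder
import cv2, numpy as np
from scipy.spatial.transform import Rotation as R
np.set_printoptions(precision=3,suppress=True)
def rays(name,px,st=None):
    """origin and unit rays (world) for pixels px (N,2)"""
    p=viewer.camera_params(name); px=np.atleast_2d(np.float64(px))
    d=(px-[p["cx"],p["cy"]])/[p["fx"],p["fy"]]
    if name=="wrist":
        th=np.linalg.norm(d,axis=1,keepdims=True)
        v=np.hstack([d*np.sinc(th/np.pi),np.cos(th)])
        T=np.eye(4); T[:3,:3]=R.from_quat(st["orientation"]).as_matrix(); T[:3,3]=st["tool_pos"]
        P=T@p["tool_from_camera"]
    else: v=np.hstack([d,np.ones((len(d),1))]); P=p["pose"]
    v=v*[1,-1,-1]; v/=np.linalg.norm(v,axis=1,keepdims=True)
    return P[:3,3], v@P[:3,:3].T
def onz(name,px,z,st=None):
    o,v=rays(name,px,st); return o+v*((z-o[2])/v[:,2:])
def down(yaw):
    """tool pointing down, tool x axis at world angle yaw (rad)"""
    return (R.from_euler('z',yaw)*R.from_euler('x',np.pi)).as_quat()
def shot(tag):
    st=env.read_state(); im=viewer.camera("wrist"); cv2.imwrite(f"pics/{tag}.png",im)
    np.savez(f"pics/{tag}.npz",tool_pos=st["tool_pos"],orientation=st["orientation"]); return im,st
E
python3 - <<'E'
from h import *
print("scr",onz("top",[(202,286),(223,289),(246,290)],131))
print("slot",onz("top",[(418,288)],50)); print("pull",onz("top",[(216,228)],123))
print("block corners z92",onz("top",[(377,206),(467,199),(476,275),(385,288)],92))
print("lid",onz("top",[(161,243),(275,242),(277,326),(156,328)],130))
print("jar",onz("top",[(326,260)],70),"knife",onz("top",[(455,284),(461,322)],60))
E
```

```text
scr [[475.251 298.76  131.   ]
 [467.027 247.998 131.   ]
 [463.563 192.54  131.   ]]
slot [[ 469.599 -236.374   50.   ]]
pull [[619.963 269.232 123.   ]]
block corners z92 [[ 677.186 -134.884   92.   ]
 [ 691.595 -366.644   92.   ]
 [ 494.79  -376.243   92.   ]
 [ 466.471 -147.327   92.   ]]
lid [[583.145 401.784 130.   ]
 [580.542 122.578 130.   ]
 [376.111 118.037 130.   ]
 [376.933 406.002 130.   ]]
jar [[543.326  -1.971  70.   ]] knife [[ 476.933 -329.629   60.   ]
 [ 380.654 -338.814   60.   ]]
```

```bash
python3 - <<'E'
from h import *
q=down(0.08)
env.reach([430,-240,290],q); shot("w_slot")
env.reach([455,220,360],down(1.48)); shot("w_scr")
print(env.read_state()["time_s"],env.read_state()["qpos"])
E
```

```text
3.3083 [ 0.425  0.178  1.834 -0.     1.13   0.518]
```

View pics/w_slot.png

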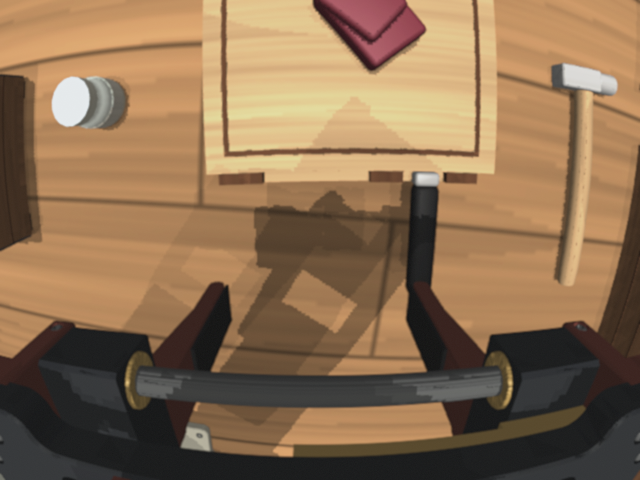

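View pics/w_scr.png

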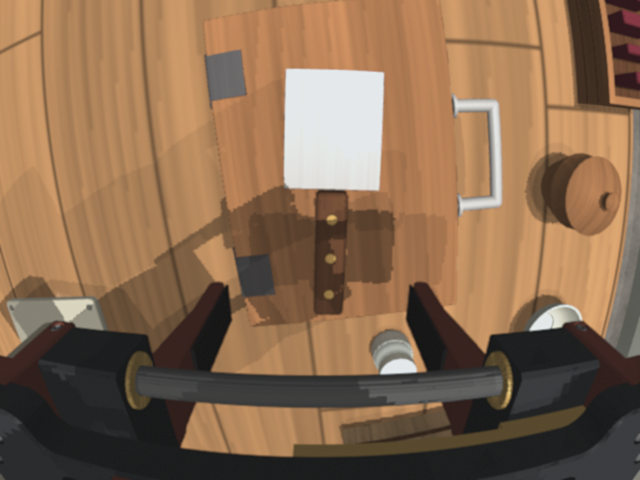

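Slot view: the brown slot sides have their inner edges at columns 264 and 370, row 178, with the board edge at row ~173. Scraper view: the blade spans (285..384, 70..190), the handle runs from (331,191) to (329,314), and the pull bar is at (495,152). I'll measure these with masks.

```bash
python3 - <<'E'
from h import *
def ld(t): return cv2.imread(f"pics/{t}.png"),dict(np.load(f"pics/{t}.npz"))
im,st=ld("w_slot")
b,g,r=[im[...,i].astype(int) for i in range(3)]
m=((r<140)&(r-b>30)&(r-b<90)).astype(np.uint8); m[:166]=0;m[192:]=0;m[:,:205]=0;m[:,490:]=0
n,_,s,c=cv2.connectedComponentsWithStats(m)
for i in range(1,n):
    if s[i,4]>60:
        x,y,w,h,a=s[i]; print("side",s[i])
        P=onz("wrist",[(x-.5,y+h/2),(x+w-.5,y+h/2),(x+w/2,y+h-.5),(x+w/2,y-.5)],58,st)[:,:2]; print(P.ravel())
# board front edge: last pale row for columns clear of the sides
pale=((b>110)&(r>200)).astype(np.uint8)
rows=[];
for x in list(range(215,490,5)):
    col=np.where(np.abs(np.diff(r[160:195,x]))>40)[0]+160
    rows.append((x,list(col)))
print(rows)
im,st=ld("w_scr")
hsv=cv2.cvtColor(im,cv2.COLOR_BGR2HSV)
m=((hsv[...,1]<40)&(hsv[...,2]>190)).astype(np.uint8); m[:50]=0;m[200:]=0;m[:,:260]=0;m[:,420:]=0
c=max(cv2.findContours(m,0,2)[0],key=cv2.contourArea)
P=onz("wrist",c[:,0],132.5,st)[:,:2].astype(np.float32)
(cen,sz,an)=cv2.minAreaRect(P); print("blade",cen,sz,an); print(cv2.boxPoints((cen,sz,an)))
m=((im[...,2]<110)&(im[...,2].astype(int)-im[...,0]>20)).astype(np.uint8)[185:320,308:356]
n,l,s,_=cv2.connectedComponentsWithStats(m); k=1+np.argmax(s[1:,4]); print(s[k])
c=max(cv2.findContours((l==k).astype(np.uint8),0,2)[0],key=cv2.contourArea)
P=onz("wrist",c[:,0]+[308,185],152,st)[:,:2].astype(np.float32); print("handle",cv2.minAreaRect(P),cv2.boxPoints(cv2.minAreaRect(P)))
print("handle ends mid z152",onz("wrist",[(331.5,191),(329,314)],152,st))
print("pull ends",onz("wrist",[(494,104),(496,203)],123,st), "lid far edge",onz("wrist",[(446,60),(456,260)],130,st),"hinge edge",onz("wrist",[(207,40),(243,260)],130,st))
E
```

```text
side [369 171  44  21 503]
[ 472.04  -281.592  475.935 -320.371  465.215 -302.257  483.482 -300.097]
side [218 173  46  12 485]
[ 464.867 -150.886  467.147 -191.706  461.157 -172.187  471.647 -171.769]
side [443 172  34  11 315]
[ 482.56  -347.558  486.624 -380.75   480.088 -365.055  489.941 -363.534]
[(215, []), (220, [np.int64(173), np.int64(174)]), (225, [np.int64(173)]), (230, [np.int64(173)]), (235, [np.int64(172), np.int64(173)]), (240, []), (245, []), (250, [np.int64(172)]), (255, [np.int64(172)]), (260, [np.int64(171), np.int64(172)]), (265, []), (270, []), (275, []), (280, []), (285, []), (290, []), (295, []), (300, []), (305, []), (310, []), (315, []), (320, []), (325, []), (330, []), (335, []), (340, []), (345, []), (350, []), (355, []), (360, []), (365, []), (370, [np.int64(170), np.int64(171)]), (375, [np.int64(170)]), (380, [np.int64(170)]), (385, [np.int64(170)]), (390, [np.int64(170), np.int64(171)]), (395, [np.int64(170)]), (400, [np.int64(170)]), (405, [np.int64(180), np.int64(181)]), (410, []), (415, [np.int64(170), np.int64(171)]), (420, [np.int64(170), np.int64(1
[... 396 characters left out ...]
t64(172)]), (480, []), (485, [])]
blade (476.092529296875, 300.5976867675781) (100.39076232910156, 80.77397155761719) 83.47467803955078
[[430.263 255.317]
 [510.514 246.138]
 [521.922 345.878]
 [441.671 355.058]]
[   0    5   48  125 4096]
handle ((464.9280700683594, 198.40679931640625), (109.90716552734375, 39.99788284301758), 86.42989349365234) [[441.546 144.805]
 [481.466 142.315]
 [488.31  252.008]
 [448.39  254.499]]
handle ends mid z152 [[469.744 252.051 152.   ]
 [458.674 143.497 152.   ]]
pull ends [[625.585 317.7   123.   ]
 [625.852 224.676 123.   ]] lid far edge [[578.572 356.19  130.   ]
 [582.13  174.247 130.   ]] hinge edge [[377.464 391.532 130.   ]
 [385.112 193.273 130.   ]]
```

```bash
python3 - <<'E'
from h import *
st=dict(np.load("pics/w_slot.npz"))
P=onz("wrist",[(225,173.7),(255,172.5),(380,170.7),(400,170.7),(455,171.9),(470,172.5)],92,st)[:,:2]; print(P)
s,c=np.polyfit(P[:,1],P[:,0],1); print("yaw",-np.arctan(s),"x at y=-235.5",c+s*-235.5)
print("board corners",onz("wrist",[(207,175),(495,173.5)],92,st))
F=onz("wrist",[(225,184.5),(255,184.5),(450,182.5),(470,182.5)],58,st)[:,:2]
s,c=np.polyfit(F[:,1],F[:,0],1); print("front yaw",-np.arctan(s),"x",c+s*-235.5)
im=cv2.imread("pics/w_slot.png")[155:200,200:490]
cv2.imwrite("pics/crop.png",cv2.resize(im,None,fx=2.75,fy=5.5,interpolation=cv2.INTER_NEAREST))
E
```

```text
[[ 474.552 -165.866]
 [ 476.753 -189.5  ]
 [ 485.667 -284.496]
 [ 487.29  -300.104]
 [ 491.598 -345.341]
 [ 492.78  -358.505]]
yaw 0.09456914544276182 x at y=-235.5 481.1245653069211
board corners [[ 472.848 -151.239   92.   ]
 [ 494.996 -381.487   92.   ]]
front yaw 0.09731219856820228 x 467.43028663986445
```

View pics/crop.png

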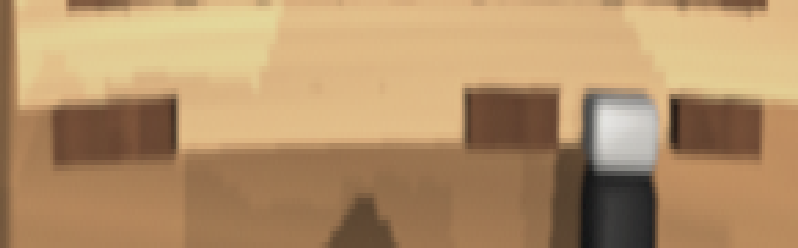

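Mouth is at about (481.1, -235.7, 48), yaw 0.095; board edge, slot sides and corners agree. The scraper origin is (470.4, 250.9), yaw 1.46, and its 100×81 blade matches the given size. Next is the grasp.

```bash
cat >> h.py <<'E'
MOUTH=np.array([481.1,-235.7,48.]); BY=0.095
GX=-40.  # grasp point along scraper x
def tcp_for(sx,sy=0.,sz=0.,yaw=BY,off=(0,0)):
    """TCP with the scraper origin at (sx,sy,sz) in the slot_mouth frame, tips 2.5 above underside"""
    c,s=np.cos(BY),np.sin(BY)
    p=MOUTH+[c*sx-s*sy,s*sx+c*sy,sz]
    return p+[GX*np.cos(yaw),GX*np.sin(yaw),82.5]
E
python3 - <<'E'
from h import *
yaw=1.46; g=np.array([470.4,250.9,0])+GX*np.array([np.cos(yaw),np.sin(yaw),0]); q=down(yaw)
env.reach(g+[0,0,260],q)
print(env.move_l(g+[0,0,212.5],rate=100,f_stop=8), env.read_state()["tool_pos"])
set_gripper(0); s=env.read_state(); print(s["width"],s["grip_force"],s["force"],s["tool_pos"])
env.move_l(g+[0,0,330],rate=150)
env.reach(tcp_for(-135,0,130),down(BY))
env.move_l(tcp_for(-135,0,25),rate=120)
shot("w_pre"); s=env.read_state(); print(s["width"],s["time_s"],s["tool_pos"],tcp_for(-135,0,25),s["force"])
E
```

```text
False [466.441 211.423 213.285]
25.60614409984146 29.993927478790283 [-1.3    0.179  1.254] [465.754 211.129 212.442]
25.8306326627278 9.2 [ 307.29  -252.563  156.053] [ 306.889 -252.3    155.5  ] [-0.138  0.884 -2.055]
```

View pics/w_pre.png

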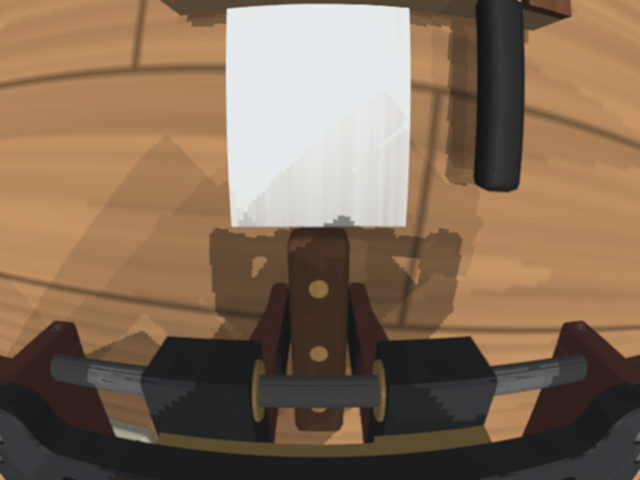

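The blade fills (227..411, 5..227), its tip edge near row 6, and the slot is just above the frame. I'll measure the blade pose in the hand, including droop.

```bash
python3 - <<'E'
from h import *
im=cv2.imread("pics/w_pre.png"); st=dict(np.load("pics/w_pre.npz"))
hsv=cv2.cvtColor(im,cv2.COLOR_BGR2HSV)
m=((hsv[...,1]<45)&(hsv[...,2]>140)).astype(np.uint8); m[240:]=0;m[:,:200]=0;m[:,440:]=0
m=cv2.morphologyEx(m,cv2.MORPH_CLOSE,np.ones((9,9)))
c=max(cv2.findContours(m,0,2)[0],key=cv2.contourArea)[:,0]
xs=lambda r:(c[abs(c[:,1]-r)<=1][:,0].min()-.5,c[abs(c[:,1]-r)<=1][:,0].max()+.5)
z=st["tool_pos"][2]-80-2.5+2.5
for r in (30,75,120,165,205):
    l,h=xs(r); A=onz("wrist",[(l,r),(h,r)],z,st)[:,:2]; print(r,A.ravel(),"width",np.linalg.norm(A[0]-A[1]),"mid",A.mean(0))
B=onz("wrist",[(318,c[abs(c[:,0]-318)<2][:,1].min()-.5),(318,227)],z,st); print("tip, root",B)
P=onz("wrist",c,z,st)[:,:2].astype(np.float32); r=cv2.minAreaRect(P);print(r,cv2.boxPoints(r))
t=st["tool_pos"]; print("expected origin",t[:2]+40*np.array([np.cos(BY),np.sin(BY)]))
print(R.from_quat(st["orientation"]).as_matrix())
E
```

```text
Traceback (most recent call last):
ValueError: zero-size array to reduction operation minimum which has no identity
```

CHAIN_APPROX_SIMPLE (code 2) dropped the intermediate contour points, so I'll use code 1.

```bash
python3 - <<'E'
from h import *
im=cv2.imread("pics/w_pre.png"); st=dict(np.load("pics/w_pre.npz"))
hsv=cv2.cvtColor(im,cv2.COLOR_BGR2HSV)
m=((hsv[...,1]<45)&(hsv[...,2]>140)).astype(np.uint8); m[240:]=0;m[:,:200]=0;m[:,440:]=0
m=cv2.morphologyEx(m,cv2.MORPH_CLOSE,np.ones((9,9)))
c=max(cv2.findContours(m,0,1)[0],key=cv2.contourArea)[:,0]
z=st["tool_pos"][2]-80
for r in (30,75,120,165,205):
    x=np.where(m[r])[0]; l,h=x.min()-.5,x.max()+.5; A=onz("wrist",[(l,r),(h,r)],z,st)[:,:2]; print(r,A.ravel(),"width",np.linalg.norm(A[0]-A[1]),"mid",A.mean(0))
B=onz("wrist",[(318,np.where(m[:,318])[0].min()-.5),(318,227)],z,st); print("tip, root",B)
P=onz("wrist",c,z,st)[:,:2].astype(np.float32); r=cv2.minAreaRect(P);print(r)
print(cv2.boxPoints(r))
t=st["tool_pos"]; print("expected origin",t[:2]+40*np.array([np.cos(BY),np.sin(BY)]))
E
```

```text
30 [ 432.591 -198.971  440.166 -279.328] width 80.71282077049143 mid [ 436.379 -239.149]
75 [ 411.648 -201.166  419.28  -281.578] width 80.77340792453651 mid [ 415.464 -241.372]
120 [ 391.432 -202.873  399.045 -283.262] width 80.74869563988251 mid [ 395.239 -243.068]
165 [ 371.369 -205.083  378.999 -285.326] width 80.60519563108596 mid [ 375.184 -245.204]
205 [ 353.157 -206.857  360.785 -287.014] width 80.51881017408223 mid [ 356.971 -246.935]
tip, root [[ 449.105 -238.176   75.902]
 [ 346.515 -247.938   75.902]]
((398.1341552734375, -242.89352416992188), (102.85710906982422, 80.84801483154297), 5.629323482513428)
[[ 342.988 -207.709]
 [ 350.919 -288.167]
 [ 453.28  -278.078]
 [ 445.349 -197.62 ]]
expected origin [ 347.089 -248.689]
```

No droop, lateral offset only +0.7 mm, yaw 0.097. Inserting.

```bash
python3 - <<'E'
from h import *
def go(*a,**k):
    r=env.move_l(tcp_for(*a),rate=k.get("rate",60),f_stop=k.get("f")); s=env.read_state(); print(a,r,s["tool_pos"]-tcp_for(*a),s["force"],s["time_s"]); return r
go(-135,-.7,3)
ok=not go(-95,-.7,3,f=10) and not go(-8,-.7,3,f=10)
if ok:
    go(-8,-.7,-3,rate=20,f=5)
    s=env.read_state()
    go(6,-.7,s["tool_pos"][2]-82.5-48,rate=20,f=10)
    s=env.read_state(); print(s["tool_pos"],s["width"],s["force"])
shot("w_in")
E
```

```text
(-135, -0.7, 3) False [-0.21   0.149 -0.418] [ 0.34   0.305 -1.725] 9.7167
(-95, -0.7, 3) False [-0.241  0.263 -0.12 ] [-0.083  0.675 -3.289] 10.5333
(-8, -0.7, 3) False [-0.368  0.005 -0.038] [ 0.195 -0.137 -1.476] 12.1333
(-8, -0.7, -3) True [-0.094 -0.153  2.183] [-0.092  0.818  2.504] 12.4083
(6, -0.7, np.float64(-0.8166199168002777)) True [-13.05   -1.189   0.055] [-0.726  0.707  5.167] 12.7167
[ 434.269 -240.811  129.739] 26.02550003372415 [-0.726  0.707  5.167]
```

View pics/w_in.png

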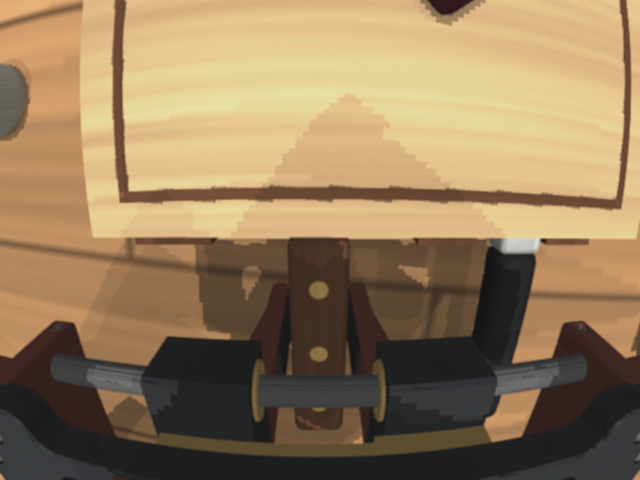

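It is in. The last push stopped after 1 mm because of the floor friction transient. I'll ease the downward press and push again until the handle stops.

```bash
python3 - <<'E'
from h import *
def loc():
    s=env.read_state(); d=s["tool_pos"]-tcp_for(0,0,0); c,n=np.cos(BY),np.sin(BY)
    return np.array([c*d[0]+n*d[1],-n*d[0]+c*d[1],d[2]]),s["force"],s["time_s"]
print(loc())
env.move_l(tcp_for(-7,-.7,0.2),rate=30); env.hold(.2); print(loc())
print(env.move_l(tcp_for(8,-.7,0.2),rate=20,f_stop=15),loc()); env.hold(.3); print(loc())
E
```

```text
(array([-7.134, -0.634, -0.777]), array([-0.89 , -0.301,  4.531]), 12.7667)
(array([-7.217, -0.543, -0.055]), array([ 0.229,  0.245, -1.988]), 13.2167)
True (array([ 0.701, -0.237, -0.368]), array([ 0.22 , -0.661,  1.482]), 13.7333)
(array([ 0.607, -0.264, -0.443]), array([1.706, 0.865, 2.511]), 14.0333)
```

It seated at x≈0.6 against the stop. Now release, retreat, check, then look at the pull.

```bash
python3 - <<'E'
from h import *
set_gripper(60); p=env.read_state()["tool_pos"]
env.move_l(p+[0,0,90],rate=150)
env.reach(tcp_for(-75,0,170),down(BY)); shot("w_chk")
env.reach([600,230,340],down(np.pi/2)); im,st=shot("w_pull")
print(env.read_state()["time_s"])
a=cv2.imread("pics/w_chk.png")
cv2.imwrite("pics/both.png",np.hstack([a[:,120:520],im[:,240:640]]))
E
```

```text
18.0333
```

View pics/both.png

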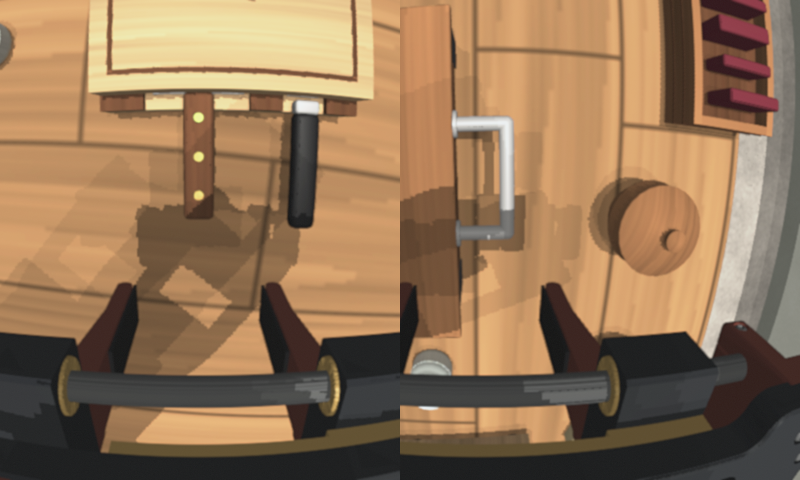

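The scraper is seated: its handle touches the board edge and is centred in the slot (199 between 143 and 255). The pull bar runs from (346,122) to (348,232) in the full wrist image. Measuring the bar and lid edge.

```bash
python3 - <<'E'
from h import *
im=cv2.imread("pics/w_pull.png"); st=dict(np.load("pics/w_pull.npz"))
hsv=cv2.cvtColor(im,cv2.COLOR_BGR2HSV); m=(hsv[...,1]<60)
L=[]
for r in range(135,222,8):
    x=np.where(m[r,325:370])[0]+325
    if len(x)>6: L.append((x.min()-.5,x.max()+.5,r))
L=np.array(L); print(L[:,:2].T)
C=onz("wrist",np.c_[L[:,:2].mean(1),L[:,2]],123,st); s,c=np.polyfit(C[:,1],C[:,0],1)
print("bar x",C[:,0],"yaw",-np.arctan(s),"widths",np.ptp([onz("wrist",L[:,[i,2]],123,st)[:,0] for i in(0,1)],axis=0))
print("arms y", onz("wrist",[(305,124),(305,234),(346,117),(348,238)],123,st)[:,:2])
b=im.astype(int); print("edge", onz("wrist",[(290,40),(293,150)],130,st)[:,:2], im[150,285:300,2])
E
```

```text
[[338.5 338.5 339.5 339.5 339.5 339.5 339.5 339.5 339.5 338.5 339.5]
 [353.5 353.5 353.5 353.5 353.5 353.5 353.5 353.5 354.5 354.5 353.5]]
bar x [623.34  623.386 623.84  623.901 623.969 624.044 624.127 624.218 624.728
 624.423 624.537] yaw 0.01874341147322199 widths [11.994 12.025 11.258 11.295 11.335 11.379 11.426 11.478 12.36  13.249
 11.656]
arms y [[590.745 315.846]
 [589.948 224.789]
 [623.263 321.572]
 [626.186 221.201]]
edge [[579.555 383.5  ]
 [581.471 295.371]] [186 186 186 186 186 183 178 161 122  90  97 135 167 180 181]
```

```bash
cat >> h.py <<'E'
CY=0.019; BAR=np.array([624.0,270.5,123.])
RC=R.from_euler('z',CY); HINGE=BAR-RC.apply([247,0,7])
def lidpose(th,up=61.):
    Rl=RC*R.from_euler('y',-th)
    return HINGE+Rl.apply([247,0,7+up]), (Rl*R.from_quat(down(np.pi/2))).as_quat()
E
python3 - <<'E'
from h import *
print([env.ik(*lidpose(t)) for t in (0,.4,.785)])
set_gripper(42)
p,q=lidpose(0,110); env.reach(p,q)
print(env.move_l(lidpose(0)[0],rate=80,f_stop=8))
set_gripper(0); s=env.read_state(); print(s["width"],s["force"],s["tool_pos"],lidpose(0)[0],s["time_s"])
E
```

```text
[array([ 0.392,  0.64 ,  1.568, -0.   ,  0.934,  0.373]), array([ 0.48 ,  0.384,  1.817, -0.311,  0.602,  0.688]), array([ 0.633,  0.185,  2.065, -1.139,  0.465,  1.557])]
False
11.256061847932456 [-6.008  1.055  4.892] [622.973 270.539 184.178] [624.  270.5 184. ] 20.425
```

```bash
sed -i 's/624.0,270.5/623.2,270.5/' h.py; python3 - <<'E'
from h import *
for th in np.arange(.08,.79,.0784):
    p,q=lidpose(th); env.move_l(p,rot=q,rate=45)
    s=env.read_state(); print(round(th,3),s["width"],s["force"],s["tool_pos"]-p,s["time_s"])
    if s["width"]<9: print("lost"); break
E
```

```text
0.08 11.266389604158242 [-2.941  2.013 -1.821] [-0.333 -0.009  0.198] 21.0333
0.158 10.980110250001198 [-4.838  1.334 -2.342] [-0.361 -0.016  0.184] 21.6333
0.237 11.281184872993915 [-5.25   1.57  -3.425] [-0.174 -0.023 -0.273] 22.2333
0.315 11.279495902209307 [-4.714  2.174 -3.951] [-0.088  0.018 -0.438] 22.8333
0.394 11.122029785012218 [-4.902  1.277 -4.4  ] [ 0.004 -0.032 -0.513] 23.4333
0.472 10.959152370833927 [-4.345  2.847 -4.474] [ 0.09  -0.006 -0.498] 24.0333
0.55 10.957141657693226 [-5.572  1.988 -5.061] [ 0.148 -0.026 -0.507] 24.6333
0.629 11.207661596092647 [-5.041  1.74  -5.561] [ 0.205 -0.032 -0.46 ] 25.2333
0.707 11.538015099198242 [-5.316  1.654 -6.318] [ 0.218 -0.028 -0.401] 25.8333
0.786 11.178915914372375 [-4.944  0.813 -7.167] [ 0.21  -0.04  -0.333] 26.4333
```

Check that the lid is really up and the scraper is still home.

```bash
python3 - <<'E'
from h import *
env.hold(.5)
a=viewer.camera("side"); b=viewer.camera("top")
cv2.imwrite("pics/fin.png",np.hstack([cv2.resize(a[130:380,200:450],(400,400)),cv2.resize(b[170:370,360:560],(400,400))]))
s=env.read_state(); print(s["force"],s["width"],s["dq"])
E
```

```text
[-4.663  0.03  -7.504] 10.880485881458293 [ 0.001 -0.002  0.     0.001 -0.     0.   ]
```

View pics/fin.png

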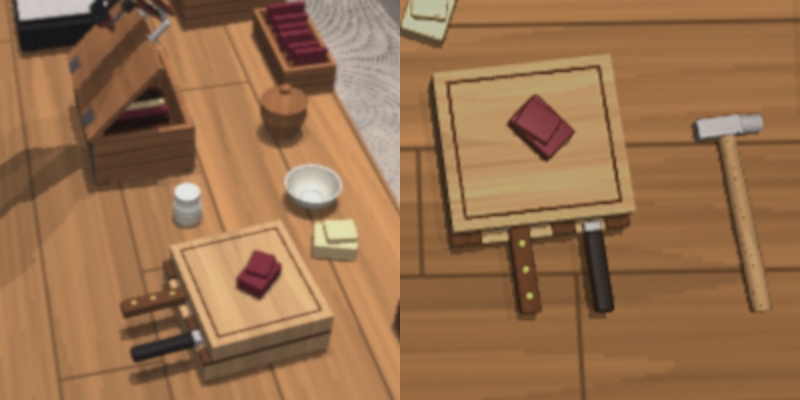

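The side crop shows the lid held open at about 45° with the gripper on its pull. The top crop shows the scraper home against the block at (525,228), and the other things in view have not visibly moved.

```bash
python3 -c "
from station import workorder
print(workorder.sign_off())"
```

```text
the job is handed in; nothing more can be done
None
```

I handed the job in with the scraper let go in the wide slot, its handle against the block, and the gripper holding the chest lid at about 45°; the hand-in returned no verdict.

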